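# Set the load dial and slide the relay fixture home

### The arm

A 6-joint arm with a two-finger parallel gripper is mounted at the origin on the work surface. World frame = base frame: x ahead of the robot, y to its left, z up, the work surface at z = 0. Lengths are in mm, angles in rad, forces in N, time in s.
With the tool pointing down it reaches from about 275 to 825 mm from the base axis. Payload 4.9 kg.
Tool frame: the origin (TCP) lies at the very end of the fingers, on their centre line; the grasp point (between the pads) lies 19 mm behind it; z points along the fingers, y is the line along which they close (so a half turn about z gives the same grasp; the last joint's range is limited). The gripper opens to 85 mm and grips with 20 to 120 N. Pads are 22 mm wide; open, the fingers measure 114 mm over their backs; the gripper's body (76 mm by 85 mm) begins 54 mm behind the grasp point. The pads swing forward as they close: fully open they stand 13 mm farther back than shut.
Start: joints at [1.02, 0.326, -0.193, 1.052, 0, 1.437], TCP at [222.657, 502.934, 231.281] pointing down, gripper open.
Joint ranges: [-2.65, 2.65], [-0.97, 1.79], [-1.3, 1.35], [-1.93, 2.1], [-1.47, 1.37], [-3.14, 3.14]. Speed limits (rad/s): [2.57, 2.57, 3.14, 3.14, 3.14, 3.14].

### API

Orientations are given as [roll, pitch, yaw] about the fixed x, y, z axes, in that order (R = Rz(yaw) Ry(pitch) Rx(roll)).
In Python, from bench import bot, solve_ik, imaging gives the robot as it stands. Calls block until the motion is done:
- bot.move_ptp(position, orientation): joint-space move of the TCP to a pose.
- bot.movel(position, rot=None, max_speed=150, threshold=None): straight line of the TCP; rot=None keeps the orientation; max_speed is the mean speed in mm/s. With threshold (N) it stops when the force on the tool has changed by that much, and returns True; else False.
- bot.move_j(angles): joint-space move.
- bot.grip(opening, effort=None): opening from 0.0 (shut) to 1.0 (fully open); effort is the grip in N (None keeps the last); returns when the fingers have stopped.
- bot.dwell(seconds).
- solve_ik(position, orientation): joint angles nearest the present ones, or None.
- bot.get_state(): the state.
- imaging.capture(name): name is "side" or "top" or "wrist"; returns the picture (420x560x3 uint8, blue, green, red); there is no depth.
- imaging.camera_model(name): a dict with "K" (3x3 intrinsics, pixels), "k1" (the pictures are not rectified: a ray, as slopes to the right and down, at radius r is drawn at 1 + k1 r^2 times it, then the intrinsics apply), "position" and "rotation" of the camera in the world. Camera axes: x right, y up, looking along -z (the intrinsics and any distortion apply to the point x, -y, -z); pixel columns grow to the right and rows downward; lengths in mm; the calibration is good to about 2 mm. A picture is of the moment at which its call begins: read the wrist's pose just before it. camera_model takes no time and is no camera call; for the wrist camera it gives the pose at the moment of the call.
A pose or a line that the arm cannot do raises bot.IKError and nothing moves.
- bot.sign_off(): hands the job in; it is judged then, once.
The state is a dict: "t": time; "qpos": joint angles; "joint_velocities": joint speeds; "effort": joint torques, N m; "tcp_pos": TCP position; "orientation": TCP orientation; "contact_force": force on the tool from outside, world axes, zero at the start; "wrist_torque": the same for the moment, N m; "opening": opening from 0.0 (shut) to 1.0 (fully open); "gripper_force": force on a finger pad.
Only numpy, scipy, OpenCV 4.12 (cv2) and the standard library are available. Lean on these libraries where they do the work, as an engineer would, in place of code of your own. Each camera call takes 0.05 s, during which the arm holds its last target. There are 200 camera calls.

### The job

Set up the relay test using fingertips only, gripping and lifting nothing: gently push the dial round by its post until its index mark lines up with the one long line of the scale, and then push the grey fixture along its rail just as gently until it rests against the stop. Do not touch the relay in the fixture, and leave the other things on the bench where they are.

Things in the scene. Friction and masses are not known exactly. Their poses are not given: they have to be found in the camera images.
- scale: White round scale plate, radius 90 mm, fixed on the grey load box (190 x 190 mm, 40 mm high). Origin on the dial's axis at the plate's underside, 40 mm above the bench, z up. Short black lines every 10 degrees (67 to 75 mm off the axis) and ONE LONG line, 3 mm broad, 67 to 88 mm off the axis: the target. The plate's +x axis runs along the long line. Turned differently each time.
- dial: Dark steel dial, a hollow disc (150 g) of 64 mm radius just inside the scale, upper face 53 mm above the bench, with a low hub (28 mm across, 4 mm high). Origin on its axis, 44 mm above the bench; its +x axis runs through the post and index mark. Turns about the vertical, either way, no stop within a turn, stiff (0.06 N m, about 1.5 N at the post), stays where it is left.
- dial_post (a point): Top centre of the round steel post on the dial by which it is pushed round: 14 mm thick, 32 mm tall, standing 42 mm off the dial's axis; its top is 85 mm above the bench.
- dial_index (a point): Outer end of the dial's index mark, a white line 3 mm broad on the dial's dark upper face that runs from the hub, under the post, to the rim; this point is 62 mm off the axis.
- rail: Aluminium slide rail fixed on the bench: base plate 350 x 100 x 8 mm with a bar 32 mm wide whose top is 30 mm above the bench. Origin at the centre of the plate's underside, x along the rail towards the stop (roughly away from the robot), z up. The stop is a steel plate 90 mm wide, reaching 60 mm above the bench; its near face is at x = 150 mm.
- fixture: Grey plastic fixture, 0.4 to 0.6 kg, loose on the rail's bar; slides with 1 to 7 N and would lift off. Block 100 x 100 mm, 30 to 64 mm above the bench, with skirts beside the bar down to 14 mm. Origin at its middle, 14 mm above the bench, x along the rail; front and rear faces 50 mm from it. At the stop its origin is at x = 100 mm in the rail's frame; it starts 90 to 150 mm short.
- relay: Orange relay 32 x 26 mm, 32 mm tall, sitting loose in a nest with a 6 mm rim on top of the fixture, 20 mm ahead of the fixture's middle; its top is 96 mm above the bench. Origin at the centre of its underside. Not to be touched.
- screwdriver: bystander, to be left alone: screwdriver 170 mm long, lying between the two work pieces; origin at its middle, on the bench
- heat_sink: bystander, to be left alone: finned aluminium block 40 x 40 x 24 mm; origin at its underside
- fan_shroud: bystander, to be left alone: black plastic fan frame 120 x 120 x 25 mm; origin at its underside
- meter: bystander, to be left alone: hand-held meter 150 x 75 x 34 mm; origin at its underside
- wrench: bystander, to be left alone: steel wrench 130 mm long; origin at its underside
- screw_jar: bystander, to be left alone: glass jar with steel cap, 48 mm across, 60 mm tall; origin at its underside
- solder_spool: bystander, to be left alone: grey spool, 56 mm across, 40 mm tall; origin at its underside
Mind the look-alikes: they are no part of the job. Leave any orange or purple look-alike of the fixture alone.

How it is judged:
By the outcome, as a careful person would: the job done as asked, in the order asked, and still so for the second after the job is handed in, with the robot touching nothing.
It also fails if it takes over 67 s, if anything falls off the work surface, if the arm or the gripper's body presses on something with over 40 N, if the wrist force passes 120 N, or if a joint passes its speed limit or range.

## Working session

There is one attempt and no reset: what is moved stays moved. The work goes in short steps, each a Python script; the robot and the scene stay as the last script left them, time stands still between calls to the robot, and variables do not carry over. Pictures are saved under pics/ and viewed, at most 10 in all, crops included, and the job is handed in when it is done.

```bash
mkdir -p pics; ls; cat > h.py <<'E'
import numpy as np, cv2
from bench import bot, solve_ik, imaging
def cam(n):
    m=imaging.camera_model(n); return {k:np.array(v) if k!='k1' else v for k,v in m.items()}
def ray(m,u,v):
    K=m['K']; d=np.array([(u-K[0,2])/K[0,0],(v-K[1,2])/K[1,1]]); s=d.copy()
    for _ in range(20): s=d/(1+m['k1']*(s@s))
    return m['position'],m['rotation']@np.array([s[0],-s[1],-1.])
def onz(m,u,v,z):
    p,r=ray(m,u,v); return p+r*(z-p[2])/r[2]
def proj(m,P):
    c=m['rotation'].T@(np.array(P,float)-m['position']); s=np.array([c[0],-c[1]])/-c[2]
    s=s*(1+m['k1']*(s@s)); K=m['K']; return K[0,0]*s[0]+K[0,2],K[1,1]*s[1]+K[1,2]
E
python3 - <<'E'
from h import *
for n in ['top','side']:
    im=imaging.capture(n); cv2.imwrite(f'pics/{n}0.png',im); m=cam(n); print(n,m['position'].round(),m['K'][0,0],m['k1'],(-m['rotation'][:,2]).round(2))
print(bot.get_state())
E
```

```text
picsTraceback (most recent call last):
  File "<stdin>", line 3, in <module>
IndexError: too many indices for array: array is 1-dimensional, but 2 were indexed
```

```bash
python3 - <<'E'
from h import *
for n in ['top','side']: print(imaging.camera_model(n))
im=imaging.capture('side'); cv2.imwrite(f'pics/side0.png',im)
print(bot.get_state())
E
```

```text
{'K': array([[446.34053946,   0.        , 276.26009857],
       [  0.        , 446.34053946, 206.93715489],
       [  0.        ,   0.        ,   1.        ]]), 'k1': -0.09961910894513878, 'position': array([ 421.19203139,  -46.13009859, 1497.31867262]), 'rotation': array([ 0.07155772, -0.00943929, -1.58127548])}
{'K': array([[449.1749411 ,   0.        , 278.99961948],
       [  0.        , 449.1749411 , 209.94942858],
       [  0.        ,   0.        ,   1.        ]]), 'k1': 0.04975940405520502, 'position': array([ -92.99514731, -857.56037118,  845.30640851]), 'rotation': array([ 0.91440373,  0.01640174, -0.65859076])}
{'t': 0.1, 'qpos': array([ 1.01981624e+00,  3.26895777e-01, -1.93493441e-01,  1.05201483e+00,
       -3.28909051e-05,  1.43660354e+00]), 'joint_velocities': array([-0.00094827, -0.00218476,  0.00225503, -0.00133655, -0.00079723,
       -0.00058507]), 'effort': array([ 1.04653996e-04, -4.44239187e+01,  2.63038194e+01,  7.88820995e-03,
       -1.57959748e-04,  1.79207859e-06]), 'tcp_pos': array([222.36588085, 502.45856447, 230.56235647]), 'orientation': array([-3.13999499e+00, -1.82501873e-04,  2.72480524e+00]), 'contact_force': array([ 0.05974771, -0.43538463, -0.12468092]), 'wrist_torque': array([-0.02993043, -0.03673386,  0.02622722]), 'gripper_force': 0.0, 'opening': 1.0011928974745303}
```

View pics/top0.png

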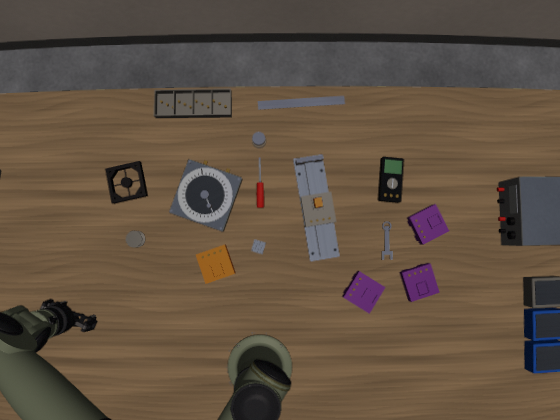

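View pics/side0.png

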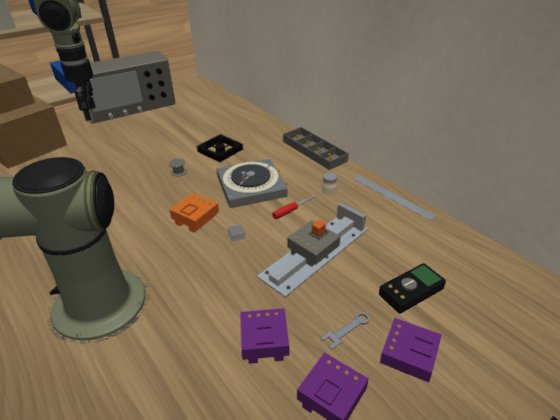

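Top view: the dial and scale are at about (205,195) and the grey fixture with the orange relay at (318,208) on the rail, with the stop at about (310,160). Look-alikes to reject: orange (216,264) and purple (364,291), (420,282), (428,224), none of them on a rail. The round things at (135,239) and (259,138) are the spool and the jar. Next I'll get coarse positions, then look from close with the wrist camera.

```bash
sed -i "s/    m=imaging.*/    m=imaging.camera_model(n); m=dict(m); m['rotation']=Rotation.from_euler('xyz',m['rotation']).as_matrix(); return m/; 1i from scipy.spatial.transform import Rotation" h.py
python3 - <<'E'
from h import *
m=cam('top'); 
for u,v,z in [(205,195,50),(318,208,64),(310,158,60),(323,258,8),(319,202,96),(260,195,15)]: print(onz(m,u,v,z).round())
s=bot.get_state(); w=cam('wrist'); R=Rotation.from_euler('xyz',s['orientation']).as_matrix()
print((R.T@(w['position']-s['tcp_pos'])).round(1),(R.T@w['rotation']).round(3),w['K'][0,0],w['k1'])
E
```

```text
[566. 171.  50.]
[ 519. -195.   64.]
[ 683. -173.   60.]
[ 356. -215.    8.]
[ 536. -195.   96.]
[568.  -7.  15.]
[  80.2    0.2 -142.6] [[-0.     0.95   0.313]
 [ 1.     0.001 -0.001]
 [-0.001  0.313 -0.95 ]] 369.2467783864752 -0.014616887395760298
```

```bash
python3 - <<'E'
from h import *
import pickle
bot.grip(0.0)
bot.move_ptp([566,190,250],[np.pi,0,np.pi/2]); bot.dwell(0.3)
m=cam('wrist'); im=imaging.capture('wrist'); cv2.imwrite('pics/w1.png',im); pickle.dump(m,open('w1.pkl','wb'))
print(bot.get_state()['t'],bot.get_state()['tcp_pos'],proj(m,[566,171,50]))
E
```

```text
2.9167 [565.79782242 190.52628554 250.04318614] (np.float64(285.12089685836753), np.float64(194.58433691761087))
```

View pics/w1.png

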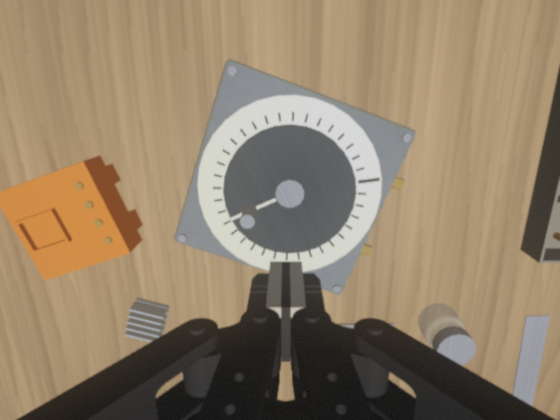

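```bash
cat > dial.py <<'E'
from h import *
def fit(P):
    A=np.c_[P[:,:2],np.ones(len(P))]; s=np.linalg.lstsq(A,(P[:,:2]**2).sum(1),rcond=None)[0]
    return s[:2]/2, np.sqrt(s[2]+(s[:2]**2).sum()/4)
def measure(im,m,c0,verbose=True):
    hsv=cv2.cvtColor(im,cv2.COLOR_BGR2HSV); g=im.max(2)
    white=((hsv[...,2]>150)&(hsv[...,1]<45)).astype(np.uint8)
    yy,xx=np.mgrid[0:420,0:560]; 
    def plane(mask,z):
        v,u=np.nonzero(mask); return np.array([onz(m,a,b,z) for a,b in zip(u,v)])[:,:2]
    roi=np.zeros_like(white); u,v=proj(m,[*c0,50]); cv2.circle(roi,(int(u),int(v)),115,1,-1)
    w=cv2.morphologyEx(white*roi,cv2.MORPH_CLOSE,np.ones((3,3)))
    cs,_=cv2.findContours(w,cv2.RETR_CCOMP,cv2.CHAIN_APPROX_NONE)
    cs=sorted(cs,key=cv2.contourArea)[-1]
    P=np.array([onz(m,*q[0],44) for q in cs]); c,r=fit(P)
    for _ in range(5):
        d=abs(np.hypot(*(P[:,:2]-c).T)-r); P=P[d<max(1.5,np.median(d)*2)]; c,r=fit(P)
    # long line: dark between r 78 and 87
    q=plane(roi>0,44); g1=g[roi>0].astype(float); d=q-c; rr=np.hypot(*d.T); an=np.arctan2(d[:,1],d[:,0])
    s=(rr>77.5)&(rr<86)&(g1<100); print('long px',s.sum()) 
    # angle clusters
    h,e=np.histogram(an[s],72,(-np.pi,np.pi)); print([(round(np.degrees(e[i])),int(h[i])) for i in np.argsort(-h)[:5]])
    k=np.argmax(h); a0=e[k]+.04; dd=np.angle(np.exp(1j*(an-a0))); t=s&(abs(dd)<.12)
    aL=a0+np.average(dd[t],weights=(150-g1[t])) 
    q=plane(roi>0,53); d=q-c; rr=np.hypot(*d.T); an=np.arctan2(d[:,1],d[:,0])
    s=(((rr>17)&(rr<33))|((rr>52)&(rr<61)))&(g1>140)
    h,e=np.histogram(an[s],72,(-np.pi,np.pi)); print([(round(np.degrees(e[i])),int(h[i])) for i in np.argsort(-h)[:5]])
    h=h+np.roll(h,-1); k=np.argmax(h); a0=e[k]+.087; dd=np.angle(np.exp(1j*(an-a0))); t=s&(abs(dd)<.15)
    aI=a0+np.average(dd[t],weights=g1[t]-100.)
    print('c',c.round(1),'r',r.round(1),'long',np.degrees(aL).round(2),'index',np.degrees(aI).round(2))
    return c,aL,aI
E
python3 - <<'E'
from dial import *
import pickle
im=cv2.imread('pics/w1.png'); m=pickle.load(open('w1.pkl','rb'))
c,aL,aI=measure(im,m,[566,171])
for p in [(248,222,85)]: d=onz(m,*p)[:2]-c; print(np.hypot(*d),np.degrees(np.arctan2(d[1],d[0])))
d=onz(m,290,194,57)[:2]-c; print('hub',d)
E
```

```text
long px 68
[(-95, 48), (-100, 12), (-90, 7), (-85, 1), (-180, 0)]
[(-160, 58), (-155, 56), (-150, 27), (-145, 25), (-140, 7)]
c [570.3 173.5] r 91.0 long -92.6 index -154.6
41.26903416982098 -154.64502056470334
hub [0.32217956 0.12258091]
```

Index and post agree at −154.6°, but the "long line" hit was the finger's shadow. The real long line is at pixel (369,181). I'll mask out the finger sector, then push counter-clockwise to about 6° short.

```bash
sed -i 's/s=(rr>77.5)&(rr<86)&(g1<100);/s=(rr>77.5)\&(rr<86)\&(g1<125)\&(abs(np.angle(np.exp(1j*(an-0.14))))<0.5);/' dial.py
cat >> dial.py <<'E'
def pose(c,phi,tan,z,rad=42):
    e=np.array([np.cos(phi),np.sin(phi)]); t=np.array([-e[1],e[0]])
    return [*(c+rad*e+tan*t),z],[np.pi,0,phi-np.pi/2]
def look(name,c):
    bot.dwell(0.3); m=cam('wrist'); im=imaging.capture('wrist'); cv2.imwrite(f'pics/{name}.png',im); return measure(im,m,c)
E
python3 - <<'E'
from dial import *
import pickle
m=pickle.load(open('w1.pkl','rb')); c,aL,aI=measure(cv2.imread('pics/w1.png'),m,[566,171])
assert 0.08<aL<0.2
pickle.dump((c,aL),open('cl.pkl','wb'))
bot.move_ptp(*pose(c,aI,-36,120)); p,r=pose(c,aI,-36,64); bot.movel(p,r,max_speed=100)
f0=np.array(bot.get_state()['contact_force'])
p,r=pose(c,aI,-20,64); bot.movel(p,r,max_speed=60)
end=aL-np.radians(6); n=18; F=[]
for phi in np.linspace(aI,end,n)[0:]:
    p,r=pose(c,phi,-18,64); bot.movel(p,r,max_speed=30); F.append(np.linalg.norm(np.array(bot.get_state()['contact_force'])-f0).round(1))
print(F, bot.get_state()['t'])
p,r=pose(c,end,-36,64); bot.movel(p,r,max_speed=100); bot.movel([*p[:2],120],r)
bot.move_ptp([566,190,250],[np.pi,0,np.pi/2])
c2,aL2,aI2=look('w2',c); print(bot.get_state()['t'],'gap',np.degrees(aL2-aI2))
E
```

```text
long px 12
[(5, 12), (-180, 0), (-170, 0), (-175, 0), (-160, 0)]
[(-160, 58), (-155, 56), (-150, 27), (-145, 25), (-140, 7)]
c [570.3 173.5] r 91.0 long 7.76 index -154.6
[np.float64(0.5), np.float64(1.1), np.float64(1.6), np.float64(1.1), np.float64(1.1), np.float64(0.5), np.float64(1.4), np.float64(1.1), np.float64(1.4), np.float64(1.4), np.float64(1.2), np.float64(1.4), np.float64(0.5), np.float64(1.1), np.float64(1.1), np.float64(0.8), np.float64(0.7), np.float64(1.0)] 11.5667
long px 10
[(5, 10), (-180, 0), (-170, 0), (-175, 0), (-160, 0)]
[(0, 85), (-5, 16), (5, 15), (-15, 8), (-10, 8)]
c [570.3 173.5] r 90.9 long 7.74 index 1.73
15.525 gap 6.014310417693847
```

View pics/w2.png

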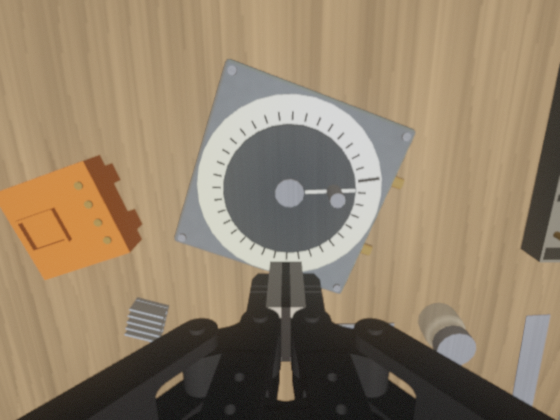

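Index mark now sits at about 0–2° (line at (300–355,190)), long line at (369,181). The gap is about 6°, as planned. I'll push to 1° short, then measure more finely from closer.

```bash
cat >> dial.py <<'E'
def prof(im,m,c,r0,r1,z,a0,span,dark):
    """angle of a radial line by polar sampling, per radius centroid"""
    g=im.astype(np.float32).mean(2); A=np.radians(np.arange(-span,span,0.1))+a0; out=[]
    for r in np.arange(r0,r1,1.):
        uv=np.array([proj(m,[c[0]+r*np.cos(a),c[1]+r*np.sin(a),z]) for a in A],np.float32)
        s=cv2.remap(g,uv[:,0][None],uv[:,1][None],cv2.INTER_LINEAR)[0]
        s=(np.median(s)-s) if dark else (s-np.median(s)); s=np.where(s>0.4*s.max(),s,0)
        out.append(np.degrees((s*A).sum()/s.sum()))
    return np.median(out),np.std(out),np.round(out,1)
def push_to(c,a,fr):
    p,r=pose(c,fr,-34,120); bot.move_ptp(p,r); p,r=pose(c,fr,-34,64); bot.movel(p,r,max_speed=100)
    p,r=pose(c,fr,-21,64); bot.movel(p,r,max_speed=60)
    for phi in np.linspace(fr,a,4): p,r=pose(c,phi,-18,64); bot.movel(p,r,max_speed=20)
    p,r=pose(c,a,-34,64); bot.movel(p,r,max_speed=60); bot.movel([*p[:2],120],r)
def fine(name,c):
    bot.move_ptp([566,190,185],[np.pi,0,np.pi/2])
    c,aL,aI=look(name,c); m=cam('wrist'); im=cv2.imread(f'pics/{name}.png')
    L=prof(im,m,c,78,86,44,aL,5,True); I=prof(im,m,c,53,61,53,aI,6,False); J=prof(im,m,c,17,31,53,aI,6,False)
    print('L',L,'\nI',I,'\nJ',J); print(bot.get_state()['t'])
E
python3 - <<'E'
from dial import *
import pickle
c,aL=pickle.load(open('cl.pkl','rb'))
push_to(c,aL-np.radians(1),aL-np.radians(6)); fine('w3',c)
im=cv2.imread('pics/w3.png'); cv2.imwrite('pics/w3c.png',cv2.resize(im[60:320,150:480],None,fx=2.2,fy=2.2))
E
```

```text
long px 22
[(5, 22), (-180, 0), (-170, 0), (-175, 0), (-160, 0)]
[(5, 92), (10, 59), (-10, 13), (15, 12), (-5, 8)]
c [570.8 171.9] r 80.9 long 8.92 index 10.0
L (np.float64(8.87943268975128), np.float64(0.03918516274188011), array([8.9, 8.9, 8.9, 8.9, 8.9, 8.9, 8.8, 8.8])) 
I (np.float64(8.444253511278209), np.float64(0.07481262532481892), array([8.6, 8.5, 8.4, 8.5, 8.5, 8.4, 8.4, 8.3])) 
J (np.float64(11.098097151655434), np.float64(0.7566636131508697), array([12.7, 12.1, 11.8, 11.9, 11.9, 11.6, 11.2, 11. , 10.8, 10.5, 10.5,
       10.5, 10.4, 10.2]))
24.5083
```

View pics/w3c.png

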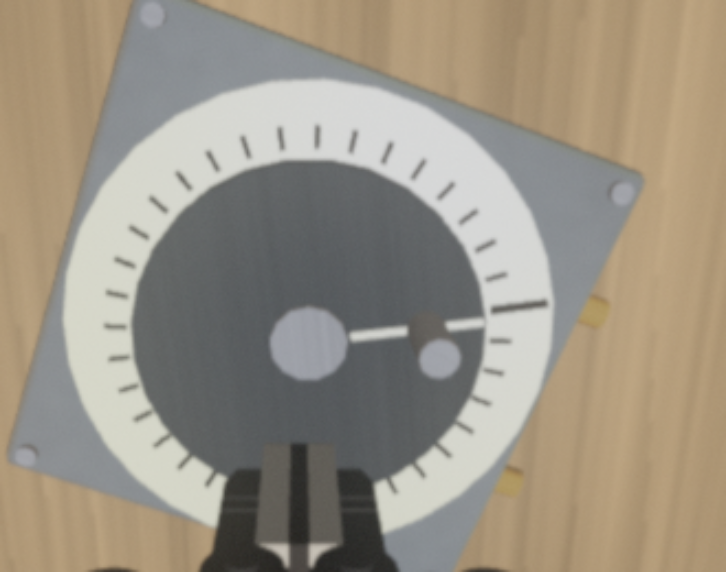

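The crop shows the index line just clockwise of the long line. My search circle clipped the scale, which biased the centre, so I'll re-evaluate the same picture with a larger one.

```bash
sed -i 's/int(v)),115/int(v)),142/' dial.py
python3 - <<'E'
from dial import *
m=cam('wrist'); im=cv2.imread('pics/w3.png'); c,aL,aI=measure(im,m,[570,173.5])
for cc in (c,np.array([570.3,173.5])):
  print(prof(im,m,cc,69,86,44,aL,4,True)[::2],prof(im,m,cc,53,61,53,aI,6,False)[::2],prof(im,m,cc,17,31,53,aI,6,False)[::2])
E
```

```text
long px 20
[(5, 20), (-180, 0), (-170, 0), (-175, 0), (-160, 0)]
[(5, 91), (0, 64), (-10, 14), (-15, 14), (-5, 10)]
c [570.8 174.4] r 81.9 long 7.14 index 5.29
(np.float64(7.081520415484592), array([7. , 7. , 7. , 7. , 7.1, 7.1, 7. , 7.1, 7.1, 7. , 7.1, 7.1, 7.1,
       7.1, 7.1, 7.1, 7.1])) (np.float64(5.873861971763075), array([5.8, 5.8, 5.8, 5.9, 5.9, 5.9, 5.9, 5.9])) (np.float64(4.936971027727566), array([4. , 4. , 4.3, 4.7, 5. , 5. , 4.9, 4.9, 4.9, 5. , 5.2, 5.4, 5.3,
       5.3]))
(np.float64(7.693034350662079), array([7.7, 7.7, 7.7, 7.7, 7.7, 7.7, 7.7, 7.7, 7.7, 7.7, 7.7, 7.7, 7.7,
       7.7, 7.7, 7.7, 7.6])) (np.float64(6.739955686116099), array([6.7, 6.8, 6.7, 6.7, 6.7, 6.8, 6.7, 6.7])) (np.float64(6.994299143551791), array([7. , 6.8, 6.7, 7. , 7.3, 7.2, 7.1, 7. , 6.9, 6.8, 6.9, 7. , 7.1,
       7. ]))
```

With the first picture's centre (570.3,173.5), all segments agree: long line 7.7°, index 6.75°. I'll push the last 0.95°, verify, then move to the fixture view.

```bash
python3 - <<'E'
from dial import *
import pickle
c,aL=pickle.load(open('cl.pkl','rb'))
push_to(c,aL-np.radians(0.05),aL-np.radians(1))
bot.move_ptp([566,190,185],[np.pi,0,np.pi/2]); bot.dwell(.3); m=cam('wrist'); im=imaging.capture('wrist'); cv2.imwrite('pics/w4.png',im)
for q in [(69,86,44,aL,4,True),(53,61,53,aL,6,False),(17,31,53,aL,6,False)]: print(prof(im,m,c,*q)[:2])
bot.move_ptp([520,-180,250],[np.pi,0,np.pi/2]); bot.dwell(.3); m=cam('wrist'); im=imaging.capture('wrist'); cv2.imwrite('pics/w5.png',im)
pickle.dump(m,open('w5.pkl','wb')); print(bot.get_state()['t'])
E
```

```text
(np.float64(7.704261760763021), np.float64(0.02475280613278504))
(np.float64(7.430066751594394), np.float64(0.023334472717351572))
(np.float64(7.624999744307017), np.float64(0.19521982234223412))
35.325
```

View pics/w5.png

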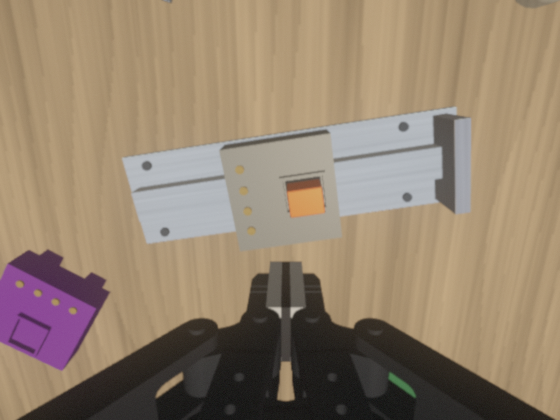

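Dial aligned to about 0.2°. This view shows the grey fixture, top corners about (221,148), (330,131), (341,237), (238,250). The relay is at (305,198), the stop's top near edge at about (456,118)–(458,212), and the rail's near end at (124,157)–(147,243).

```bash
python3 - <<'E'
from h import *
import pickle
m=pickle.load(open('w5.pkl','rb')); P=lambda u,v,z: onz(m,u,v,z)[:2]
a,b,cc,d=P(124,157,8),P(147,243,8),P(455,108,8),P(437,203,8)
print('w',np.linalg.norm(a-b),'len',np.linalg.norm(cc-a))
for p,q in((a,cc),(b,d)): print('yaw',np.degrees(np.arctan2(*(q-p)[::-1])))
F=[P(u,v,64) for u,v in [(222,150),(330,134),(341,237),(238,250)]]
print(np.linalg.norm(np.diff(F+[F[0]],axis=0),axis=1)); f=np.mean(F,0)
e1=(F[1]+F[2]-F[0]-F[3]); print('fix',f,np.degrees(np.arctan2(e1[1],e1[0])))
y=np.arctan2(*((cc-a)/350+(d-b)/310)[::-1]); ex=np.array([np.cos(y),np.sin(y)]); ey=np.array([-ex[1],ex[0]])
o=(a+b)/2+175*ex; print('rail',o,np.degrees(y))
for n,p in [('fix',f),('stop',P(456,118,60)),('stop2',P(456,212,60)),('relay',P(306,204,96)),('rear',(F[0]+F[3])/2)]: print(n,ex@(p-o),ey@(p-o))
E
```

```text
w 99.21555995372898 len 345.0151929204809
yaw 8.383702034806632
yaw 8.42840432027151
[ 96.82162163  99.07245631 100.63258144  98.15941168]
fix [ 518.23324462 -195.2025121 ] 8.140949563908752
rail [ 530.46774732 -193.63675275] 8.406794998521368
fix -12.33195755372588 0.23975330761385105
stop 149.08235477263113 46.90539272283431
stop2 148.7841611212448 -41.643232189083285
relay 7.508244441892219 -1.130819248907107
rear -61.69437682376416 0.46879056110413003
```

```bash
python3 - <<'E'
from h import *
y=np.radians(8.4); o=np.array([530.0,-193.5]); ex=np.array([np.cos(y),np.sin(y)]); r=[np.pi,0,y+np.pi]
p=lambda x,z=43:[*(o+x*ex),z]
S=lambda:bot.get_state(); X=lambda: ex@(np.array(S()['tcp_pos'])[:2]-o)
bot.move_ptp(p(-110,150),r); bot.movel(p(-110),r,max_speed=120); f0=np.array(S()['contact_force'])
f=lambda: ((np.array(S()['contact_force'])-f0).round(1), round(float(X()),1), round(S()['t'],1))
print(bot.movel(p(-76),r,max_speed=60),f())
for x in (-66,-40,-10,15,29): print(x,bot.movel(p(x),r,max_speed=30,threshold=15),f())
hit=False
for x in np.arange(30,46,1.0):
    hit=bot.movel(p(x),r,max_speed=10,threshold=6); q=f(); print(hit,q)
    if hit or abs(q[0]@[ex[0],ex[1],0])>9: break
im=imaging.capture('side'); cv2.imwrite('pics/s1.png',cv2.resize(im[170:310,230:390],None,fx=4,fy=4)); print(S()['t'])
E
```

```text
False (array([ 0.1,  0.2, -1.5]), -76.2, 38.7)
-66 False (array([-1.3, -0.7, -1. ]), -65.8, 39.2)
-40 False (array([ 0. , -0.2, -0.7]), -39.5, 40.2)
-10 False (array([-3.3, -0.9,  1.4]), -9.8, 41.4)
15 False (array([-0.9, -0.6, -1. ]), 15.4, 42.4)
29 False (array([-0.4, -1.2, -1.9]), 29.8, 43.0)
False (array([-2.2, -1.1,  0.8]), 29.8, 43.2)
False (array([-4.2, -0.2,  2.7]), 30.6, 43.5)
False (array([-4.8, -0.8,  1.7]), 31.9, 43.7)
False (array([-3.5, -1. ,  1.4]), 33.0, 44.0)
False (array([-2. , -1.1,  0.4]), 34.1, 44.2)
False (array([-2.9, -0.2,  0. ]), 35.2, 44.5)
False (array([-4.1, -1.4, -0.6]), 36.2, 44.7)
False (array([-5. , -0.7,  2.5]), 36.3, 45.0)
False (array([-9.1, -2.1,  4. ]), 36.3, 45.2)
45.2667
```

View pics/s1.png

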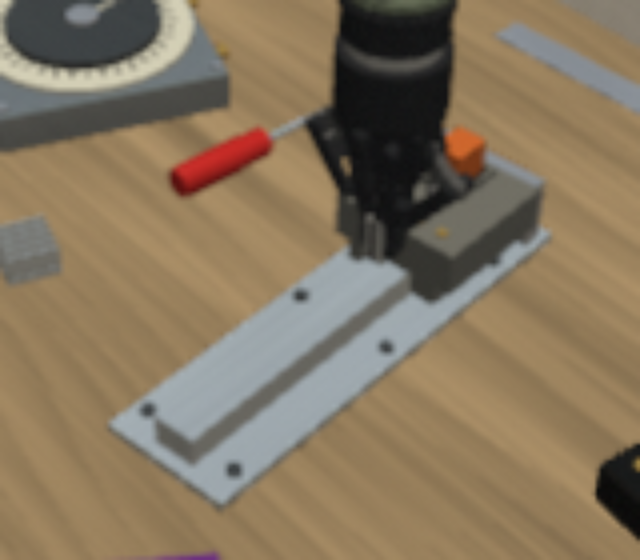

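The advance stalled at 36.3 with the force rising to 9 N, so the fixture is against the stop. In the crop it sits at the stop with the relay still seated at (465,150). I'll back off and verify from above.

```bash
python3 - <<'E'
from h import *
import pickle
y=np.radians(8.4); o=np.array([530.0,-193.5]); ex=np.array([np.cos(y),np.sin(y)]); r=[np.pi,0,y+np.pi]
bot.movel([*(o+0*ex),43],r,max_speed=60); bot.movel([*(o+0*ex),150],r,max_speed=150)
bot.move_ptp([600,-180,250],[np.pi,0,np.pi/2]); bot.dwell(.3); m=cam('wrist'); im=imaging.capture('wrist'); cv2.imwrite('pics/w6.png',im)
pickle.dump(m,open('w6.pkl','wb')); cv2.imwrite('pics/t6.png',imaging.capture('top')); print(bot.get_state()['t'],bot.get_state()['contact_force'])
E
```

```text
48.8917 [ 0.58611321 -0.26210354  0.48146116]
```

View pics/w6.png

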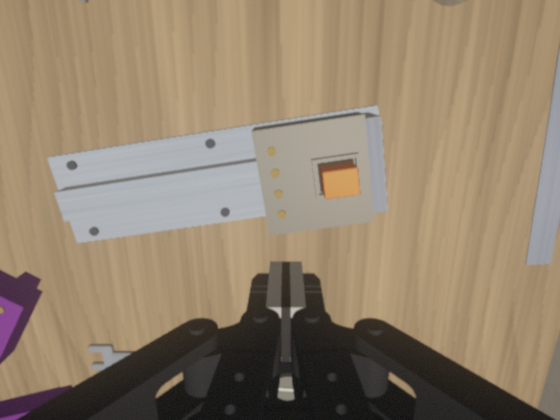

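The fixture's front edge (363–373, 115–222) is flush against the stop, with no gap, and the relay sits in its nest at (341,180). The robot is clear of everything, so I'm handing in.

```bash
python3 -c "
from bench import bot
print(bot.sign_off())"
```

```text
the job is handed in; nothing more can be done
None
```

The job is handed in at about 49 s of the 67 s allowed: the dial's index is within about 0.3° of the long line, and the fixture then went against the stop, with the relay still in its nest in the last picture.

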